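# Feel for the hidden release notch and open the test fixture

### The arm

A 6-joint arm with a two-finger parallel gripper is mounted at the origin on a cart in front of the work surface, level with it; the furniture and walls round the work are solid. World frame = base frame: x ahead of the robot, y to its left, z up, the work surface at z = 0. Lengths are in m, angles in rad, forces in N, time in s.
With the tool pointing down it reaches from about 0.35 to 0.975 m from the base axis. Payload 4.9 kg.
Tool frame: the origin (TCP) lies on the centre line of the jaws, within the pads' length; the fingertips stand 14 mm ahead of it and the grasp point (between the pads) lies 5 mm behind it; x points along the fingers, z is the direction in which the jaws open and shut, and the axes are right-handed (so a half turn about x gives the same grasp; the last joint's range is limited). The gripper opens to 85 mm and grips with 20 to 120 N. Pads are 22 mm wide; open, the fingers measure 114 mm over their backs; the gripper's body (76 mm by 85 mm) begins 54 mm behind the grasp point. The pads swing forward as they close: fully open they stand 13 mm farther back than shut.
Start: joints at [-1.36, 0.053, 1.613, -0, 1.476, -0.119], TCP at [0.202, -0.591, 0.245] pointing down, gripper open.
Joint ranges: [-3.01, 3.01], [-1.01, 2.22], [0.06, 2.58], [-1.02, 4.17], [0.09, 2.62], [-3.14, 3.14]. Speed limits (rad/s): [2.57, 2.57, 3.14, 3.14, 3.14, 3.14].

### API

Orientations are given as a rotation vector (axis times angle).
In Python, from station import ctrl gives the robot as it stands.
- The arm moves only by the tool move_arm, never from a script. Its argument "increments" is a list that holds one entry, the list of rows, each a list of 4 numbers: the shift along the tool's x, y, z in units of 25 cm (1.0 is 25 cm), then the turn about the tool's x in units of 90 degrees (1.0 is 90 degrees). A call has 1 to 20 rows; each row shifts and turns the commanded pose from where the row before left it, along the tool's axes as they then stand; what a row does not reach is not made up. A row lasts 1/12 s, in which the tool goes at most 41.7 mm and 7.16 degrees, less where a joint would pass 70% of its speed; a pose out of reach is approached as far as the arm can. A call with a number of a shift or a turn outside -1 to 1 is refused whole. A call with a gripper value outside its range is refused whole. "gripper" is the closure, from 0 (fully open) to 1 (shut), set as the call begins (left out, the last holds). The fingers move at their own pace and stop on an object; "squeeze" is the grip in N (left out, the last holds). Time passes only in rows, so rows that do not move let the fingers close. It gives the time, the measured TCP pose, the force and the opening at its end, in the units of the state.
- ctrl.get_obs(): the state, without advancing time (a new reading comes with each control period).
- ctrl.get_image(name): name is "side" or "top"; returns a dict with "pixels" (384x512x3 uint8, red, green, blue), "depth" (384x512 float32, m along the optical axis (not along the pixel's ray), 0 where there is no reading), "K" (3x3 intrinsics, pixels), "extrinsics" (4x4, takes a point from camera to world coordinates). Camera axes: x right, y up, looking along -z (the intrinsics and any distortion apply to the point x, -y, -z); pixel columns grow to the right and rows downward; lengths in m; the calibration is good to about 2 mm. A picture is of the moment at which its call begins.
- ctrl.finish_job(): hands the job in, once; it reports no verdict.
Trained networks look in the newest picture that a camera, given by its name, has taken for a name from the list of things; names that differ only in an ending like _2 or _b are one class to them, and where a whole thing is asked for, a point or a joint stands for the part that bears it (a point fixed in the world has none). Each returns a list of dicts, best first, with "score" (0 to 1); they miss things now and then, are a little off and sometimes report something else, mostly with a low value. They report only what shows in the picture. A call takes as long as a camera call.
- ctrl.trace(camera, target): "region" (384x512 bool, what is visible of it) and "pixel" ([row, column] in pixels, amid what is visible of it).
The state is a dict: "t": time; "q": joint angles; "dq": joint speeds; "effort": joint torques, N m; "tool_pos": TCP position; "tool_rot": TCP orientation; "contact_force": force on the tool from outside, world axes, zero at the start; "wrist_torque": the same for the moment, N m; "opening": finger opening in m.
Only numpy, scipy, OpenCV 4.12 (cv2) and the standard library are available. Lean on these libraries where they do the work, as an engineer would, in place of code of your own. Each camera call takes 0.05 s, during which the arm holds its last target. There are 200 camera calls.

### The job

Open the clear cover of the grey board test fixture by its hidden release: first touch the yellow pad at the left end of the fixture's dark front edge with the shut fingertips, then feel your way along the top of the dark edge to the right, beginning right beside the pad, until you find the notch, and press the key inside it all the way down, so that it stays down and the cover stands ajar. Do not touch the cover itself, grasp nothing and leave the things lying around where they are; finish clear of everything.

Things in the scene. Friction and masses are not known exactly. Their poses are not given: they have to be found in the camera images.
- fixture: grey board test fixture, fixed to the bench, 135 mm (x) by 330 mm (y), 63 mm tall, rigid but for key and cover. Origin: centre of its underside; z up, -x its front (towards the robot), +y its left. Its front edge (x -67.5 to -23.5 mm) is a bare dark strip, top 60 mm above the bench, for y from -91 to +75 mm; beyond that grey housings cover it, tops at 61 mm
- edge_point (a point): point on the fixture (x -48, y 0 mm) at the level of the dark strip's top, on the notch's middle line. One notch, 46 mm long in y, open to top and front, clear from x -67.5 to -28.5 mm with a 5 mm wall behind, is cut in the strip; its centre lies between 8 mm left (+y) and 65 mm right of this point, different every time and not reported. The key's flat top lies in it, 12 mm below the strip's top
- start_pad: yellow pad, 40 by 40 mm, fixed on the left housing in line with the strip. Origin: centre of its underside (fixture x -45.5, y 97 mm); its top is 3 mm higher, 62.5 mm above the bench, 2.5 mm above the strip's top. Axes as the fixture's. The bare strip begins 2 mm beyond its right edge. A touch of over 0.5 N for 0.1 s counts
- release_key (a joint): how far the key in the notch (black plate like the strip, 36 by 43 mm) is pressed down, m: 0 up, 0.007 fully down at its stop. It slides stiffly, needs about 5 N, has no return spring and stays where it is left. It raises the cover through a gear (0.03 rad per mm)
- cover: clear flat cover with aluminium ends, 82 mm (x) by 288 mm (y), behind the edge strip; its top is 56 mm above the bench when closed. Origin on its hinge line at the back; axes as the fixture's when closed. When open its front rises about 17 mm. Not to be touched (more than 2 N)
- cover_hinge (a joint): cover angle, rad: 0 closed, 0.21 when the key is fully down
- screw_jar: small white jar with a black screw lid, 43 mm across, 46 mm tall, stands left of the fixture; loose, to be left alone; origin: centre of its underside
- solder_spool: white spool, 56 mm across, 36 mm tall, stands left of the fixture; loose, to be left alone; origin: centre of its underside
- red_cap: red rounded cap, 24 mm across and tall, stands right of the fixture; loose, to be left alone; origin: centre of its underside
- loupe: black eyepiece loupe, 33 mm across, 30 mm tall, stands right of the fixture; loose, to be left alone; origin: centre of its underside
- usb_dongle: black dongle with a metal plug, 17x56x9 mm, lies in front of the fixture; loose, to be left alone; origin: centre of its underside
- cutters: side cutters with red handles, 45x120x12 mm, lie in front of the fixture; loose, to be left alone; origin: centre of its underside
- tape_green: green tape roll, 72 mm across, 18 mm tall, lies far right; loose, to be left alone; origin: centre of its underside

How it is judged:
On the way, in this order (a step that is already met when the one before it is completed fails the run):
1. the fingertips touch the yellow start pad, the key still being up (contact force between the fingers and start_pad above 0.5 N and value of joint release_key below 0.0008 m), for 0.1 s.
2. the fingertips feel the dark strip between pad and notch, the key still being up (contact force between the fingers and anything else above 0.3 N and value of joint release_key below 0.0008 m and y of the grasp point in the frame of edge_point between 0.02 and 0.06 m and x of the grasp point in the frame of edge_point between -0.035 and 0.035 m and z of the grasp point in the frame of edge_point below 0.04 m), for 0.05 s.
3. the fingertips press the key in the notch (value of joint release_key above 0.0015 m and contact force between the fingers and anything else above 0.5 N), for 0.05 s.
At the end, for the whole second after the job is handed in: the key stays at least 5.5 of its 7 mm down, the cover stands ajar (over 0.15 rad) and at rest, and all loose things are within 20 mm of where they were (value of joint release_key above 0.0055 m and value of joint cover_hinge above 0.15 rad and velocity of joint cover_hinge below 0.05 rad/s and distance of each of screw_jar, solder_spool, red_cap, loupe, usb_dongle, cutters, tape_green from where it was at the start of the episode below 0.02 m); the robot touches nothing.
It fails at once if the cover is touched by the fingers (more than 2 N) (contact force between the fingers and cover above 2 N).
It fails at once if a loose thing is lifted, carried or pushed more than 20 mm (distance of any of screw_jar, solder_spool, red_cap, loupe, usb_dongle, cutters, tape_green from where it was at the start of the episode above 0.02 m).
It also fails if it takes over 51 s, if anything falls off the work surface, if the arm or the gripper's body presses on something with over 40 N, if the wrist force passes 120 N, or if a joint passes its speed limit or range.

## Working session

There is one attempt and no reset: what is moved stays moved. The work goes in short steps, Python scripts to look and compute and a tool call to move; the robot and the scene stay as the last step left them, time stands still between calls to the robot, and variables do not carry over. Pictures are saved under pics/ and viewed, about 8 in all and at most 12, crops included, and the job is handed in when it is done.

Besides the shell and the picture viewer there is one more tool, called after "Emit:" as a command line: name --argument value ..., lists and objects as JSON in quotes. move_arm: Moves the arm, as the interface text tells. Shifts and turns lie within -1 to 1; 1 stands for 25 cm of shift or 90 degrees of turn. Its arguments: {"type":"object","properties":{"increments":{"type":"array","items":{"type":"array","items":{"type":"array","items":{"type":"number","minimum":-1,"maximum":1}}}},"gripper":{"type":"number"},"squeeze":{"type":"number"}},"required":["increments"]}

```bash
mkdir -p pics; cat > h.py <<'E'
from station import ctrl
import numpy as np, cv2
from scipy.spatial.transform import Rotation as R
def world(im,mask=None):
    K=im["K"];d=im["depth"];E=im["extrinsics"]
    r,c=np.mgrid[:384,:512]
    x=(c-K[0,2])/K[0,0]*d;y=(r-K[1,2])/K[1,1]*d
    P=np.stack([x,-y,-d,np.ones_like(d)],-1)@E.T
    return P[...,:3]
def save(im,n): cv2.imwrite("pics/"+n,im["pixels"][...,::-1])
E
python3 - <<'E'
from h import *
o=ctrl.get_obs();print(o["tool_pos"],o["tool_rot"],o["contact_force"],o["opening"],o["t"])
print(R.from_rotvec(o["tool_rot"]).as_matrix().round(3))
ims=[]
for n in("top","side"):
    im=ctrl.get_image(n);ims.append(im["pixels"]);W=world(im)
    np.save(n+"_W.npy",W)
    print(n,im["extrinsics"].round(3).tolist())
    for t in("fixture","start_pad","cover","edge_point","screw_jar","red_cap","cutters"):
        for q in ctrl.trace(n,t)[:1]:
            m=q["region"]&(im["depth"]>0);p=W[m]
            print(n,t,round(q["score"],2),q["pixel"],m.sum(),np.median(p,0).round(4),np.percentile(p,3,axis=0).round(3),np.percentile(p,97,axis=0).round(3))
            if t=="start_pad":np.save(n+"_pad.npy",q["region"])
            if t=="fixture":np.save(n+"_fix.npy",q["region"])
    save(im,n+"0.png")
E
```

```text
[ 0.20228757 -0.59073084  0.24405757] [ 0.96424322  1.34891156 -0.96197733] [-0.15910004  0.41926893 -0.60778137] 0.08538028103661392 0.0
[[-0.     0.946  0.324]
 [ 0.002  0.324 -0.946]
 [-1.     0.    -0.002]]
top [[-0.006, 0.997, -0.077, 0.469], [-1.0, -0.006, -0.001, -0.067], [-0.001, 0.077, 0.997, 1.394], [0.0, 0.0, 0.0, 1.0]]
top fixture 0.93 [181.8, 225.8] 3466 [0.6    0.0422 0.0565] [ 0.524 -0.113  0.05 ] [0.656 0.195 0.065]
top start_pad 0.5 [195.2, 193.2] 157 [0.5544 0.1412 0.0632] [0.535 0.122 0.058] [0.574 0.16  0.068]
top cover 0.75 [178.2, 223.1] 2238 [0.6093 0.0388 0.0558] [ 0.567 -0.094  0.051] [0.653 0.172 0.061]
top edge_point 0.97 [182.7, 223.0] 3567 [0.6    0.0418 0.0565] [ 0.524 -0.115  0.049] [0.658 0.197 0.065]
top screw_jar 0.58 [186.9, 157.5] 149 [0.5854 0.2501 0.0466] [0.568 0.233 0.015] [0.605 0.27  0.052]
top red_cap 0.61 [195.2, 283.6] 23 [ 0.5586 -0.1539  0.0198] [ 0.552 -0.16   0.016] [ 0.566 -0.147  0.026]
top cutters 0.75 [155.0, 159.3] 265 [0.686  0.2604 0.0362] [0.663 0.238 0.002] [0.712 0.287 0.041]
side [[-0.821, 0.298, -0.486, 0.1], [-0.57, -0.454, 0.684, 0.598], [-0.017, 0.84, 0.543, 0.566], [0.0, 0.0, 0.0, 1.0]]
side fixture 0.77 [218.1, 208.5] 5051 [0.5798 0.1148 0.0551] [ 0.509 -0.106  0.008] [0.657 0.208 0.063]
side start_pad 0.75 [227.4, 211.4] 211 [0.5523 0.1438 0.0628] [0.534 0.123 0.061] [0.572 0.161 0.064]
side cover 0.65 [199.1, 215.5] 2101 [0.6112 0.0609 0.0557] [ 0.569 -0.093  0.054] [0.655 0.178 0.058]
side edge_point 0.92 [221.0, 208.3] 4884 [0.5816 0.1182 0.0552] [ 0.509 -0.104  0.009] [0.657 0.208 0.063]
side screw_jar 0.88 [259.1, 163.5] 476 [0.5765 0.2596 0.0416] [0.566 0.237 0.004] [0.601 0.273 0.048]
side cutters 0.79 [228.5, 277.3] 262 [0.4625 0.01   0.011 ] [ 0.433 -0.044  0.005] [0.476 0.057 0.014]
```

```bash
python3 - <<'E'
from h import *
for n in("top","side"):
    W=np.load(n+"_W.npy");f=np.load(n+"_fix.npy")
    p=W[f];p=p[(p[:,2]>.048)&(p[:,2]<.075)]
    r=cv2.minAreaRect(p[:,:2].astype(np.float32));print(n,r)
    q=W[np.load(n+"_pad.npy")];print(cv2.minAreaRect(q[:,:2].astype(np.float32)),np.median(q,0))
    # front edge line: min x per y bin
    yb=np.arange(p[:,1].min()+.01,p[:,1].max()-.01,.008)
    fx=[(y,np.percentile(p[abs(p[:,1]-y)<.004][:,0],2),np.percentile(p[abs(p[:,1]-y)<.004][:,0],98)) for y in yb if (abs(p[:,1]-y)<.004).sum()>5]
    fx=np.array(fx);print("slopes",np.polyfit(fx[:,0],fx[:,1],1),np.polyfit(fx[:,0],fx[:,2],1))
a=cv2.imread("pics/top0.png")[110:270,130:330];b=cv2.imread("pics/side0.png")[130:310,90:340]
cv2.imwrite("pics/c0.png",np.vstack([cv2.resize(a,(500,300)),cv2.resize(b,(500,300))])[:600])
E
```

```text
top ((0.5887223482131958, 0.04099680483341217), (0.32936498522758484, 0.1365596503019333), 84.43368530273438)
((0.5537104606628418, 0.14163511991500854), (0.039285432547330856, 0.040222667157649994), 84.05189514160156) [0.5543781  0.14123455 0.06317069]
slopes [0.08934676 0.54439175] [0.09002048 0.6498543 ]
side ((0.5876736640930176, 0.041364461183547974), (0.32895326614379883, 0.13871648907661438), 84.5030746459961)
((0.3436839282512665, 0.3692386746406555), (0.04768712818622589, 0.6676545739173889), 42.75639724731445) [0.55204115 0.14382179 0.06282213]
slopes [0.09073649 0.54079793] [0.1052271  0.64698627]
```

View pics/c0.png

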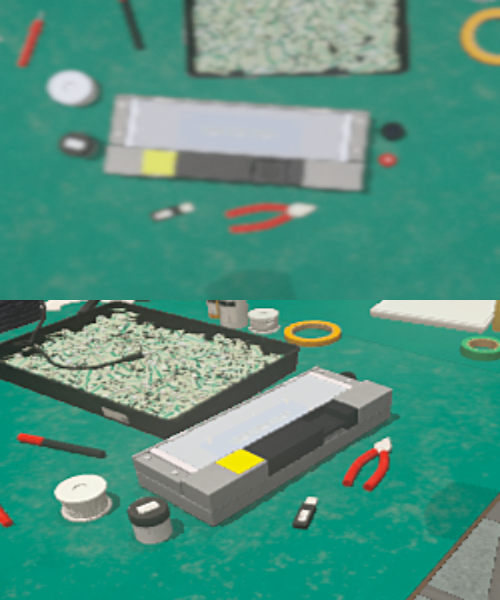

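The picture shows the yellow pad at crop ≈(158,160) in the top view. The notch shows as a darker stretch near the right end of the strip, about cols 250–303. The fixture is yawed about −5.5°. Next I turn the tool into line with the fixture, shut the gripper and start across.

Emit:
move_arm --increments '[[[0,0,0,0.068],[0,0,0,0.068],[0,0,0,0.068],[0,0,0,0.068],[0,0.04,-0.109,0],[0,0.04,-0.109,0],[0,0.04,-0.109,0],[0,0.04,-0.109,0],[0,0.04,-0.109,0],[0,0.04,-0.109,0],[0,0.04,-0.109,0],[0,0.04,-0.109,0],[0,0.04,-0.109,0],[0,0.04,-0.109,0],[0,0.04,-0.109,0],[0,0.04,-0.109,0],[0,0.04,-0.109,0],[0,0.04,-0.109,0],[0,0,0,0],[0,0,0,0]]]' --gripper 1 --squeeze 20

```text
t: 2.47
tool_pos: [0.3793, -0.2244, 0.2455]
tool_rot: [1.278, 1.162, -1.279]
contact_force: [0.7, 0.1, -0.1]
opening: -0.0002
```

```bash
cat >> h.py <<'E'
th=np.radians(-5.5);C=np.array([.588,.041]);F=np.array([[np.cos(th),-np.sin(th)],[np.sin(th),np.cos(th)]])
def fix(p): return (np.asarray(p)[...,:2]-C)@F
def rep():
    o=ctrl.get_obs();M=R.from_rotvec(o["tool_rot"]).as_matrix()
    print("t",round(o["t"],2),"fix mm",(fix(o["tool_pos"])*1e3).round(1),"z",(o["tool_pos"][2]*1e3).round(1),"zaxis yaw in fix",np.degrees(np.arctan2(M[1,2],M[0,2])-th).round(2),"F",o["contact_force"].round(2),"open",round(o["opening"],4))
    return o
E
python3 - <<'E'
from h import *
rep()
for n in("top","side"):
    W=np.load(n+"_W.npy");f=fix(W);z=W[...,2]
    s=(f[...,0]>-.062)&(f[...,0]<-.032)
    print(n,[(y,round(float(np.median(z[s&(abs(f[...,1]-y/1e3)<.003)])*1e3),1)) for y in range(-115,120,6)])
E
```

```text
t 2.47 fix mm [-182.3 -284.2] z 245.5 zaxis yaw in fix -89.91 F [ 0.7   0.12 -0.12] open -0.0002
top [(-115, 64.1), (-109, 62.7), (-103, 60.9), (-97, 62.9), (-91, 60.8), (-85, 60.0), (-79, 60.1), (-73, 60.7), (-67, 47.6), (-61, 48.2), (-55, 48.8), (-49, 49.5), (-43, 48.8), (-37, 48.4), (-31, 47.7), (-25, 49.4), (-19, 60.9), (-13, 60.4), (-7, 61.6), (-1, 61.2), (5, 60.5), (11, 60.8), (17, 62.6), (23, 61.2), (29, 60.8), (35, 61.1), (41, 61.0), (47, 59.7), (53, 60.5), (59, 60.8), (65, 60.1), (71, 60.9), (77, 61.5), (83, 64.2), (89, 63.8), (95, 63.2), (101, 61.8), (107, 63.4), (113, 62.8), (119, 62.7)]
side [(-115, 61.1), (-109, -757.1), (-103, 60.7), (-97, 60.1), (-91, 59.7), (-85, 59.5), (-79, 59.5), (-73, 52.4), (-67, 31.1), (-61, 31.8), (-55, 48.2), (-49, 32.2), (-43, 31.2), (-37, 30.0), (-31, -759.0), (-25, 60.0), (-19, 60.0), (-13, 60.5), (-7, 60.6), (-1, 60.6), (5, 60.2), (11, 60.5), (17, 60.8), (23, 60.8), (29, 60.1), (35, 60.7), (41, 61.2), (47, 60.8), (53, 60.9), (59, 61.0), (65, 60.3), (71, 60.7), (77, 62.4), (83, 62.8), (89, 63.0), (95, 62.7), (101, 63.2), (107, 62.9), (113, 63.0), (119, 61.5)]
```

Emit:
move_arm --increments '[[[0,0.039,-0.109,0],[0,0.039,-0.109,0],[0,0.039,-0.109,0],[0,0.039,-0.109,0],[0,0.039,-0.109,0],[0,0.039,-0.109,0],[0,0.039,-0.109,0],[0,0.039,-0.109,0],[0,0.039,-0.109,0],[0,0.039,-0.109,0],[0,0.039,-0.109,0],[0,0.039,-0.109,0],[0,0.039,-0.109,0],[0,0.039,-0.109,0],[0.12,0,0,0],[0.12,0,0,0],[0.12,0,0,0],[0.12,0,0,0],[0.1,0,0,0],[0,0,0,0]]]'

```text
t: 4.13
tool_pos: [0.5479, 0.1392, 0.0936]
tool_rot: [1.275, 1.167, -1.292]
contact_force: [-1.6, -0.3, -1.1]
opening: 0.0002
```

```bash
python3 -c "
from h import *
rep();im=ctrl.get_image('side');save(im,'s1.png');a=cv2.imread('pics/s1.png')[100:320,80:360];cv2.imwrite('pics/s1c.png',cv2.resize(a,None,fx=2.5,fy=2.5))"
```

```text
t 4.13 fix mm [-49.3  93.9] z 93.6 zaxis yaw in fix -90.18 F [-1.59 -0.32 -1.14] open 0.0002
```

View pics/s1c.png

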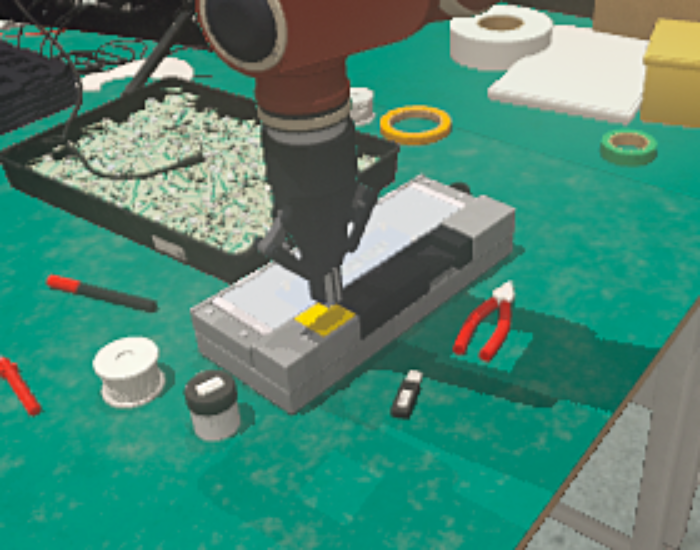

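The shut tips hang over the pad at crop ≈(330,300), still above it. I descend gently onto it.

Emit:
move_arm --increments '[[[0.02,0,0,0],[0.02,0,0,0],[0.012,0,0,0],[0.004,0,0,0],[0.004,0,0,0],[0.004,0,0,0],[0.004,0,0,0],[0,0,0,0]]]'

```text
t: 4.85
tool_pos: [0.5518, 0.1412, 0.0833]
tool_rot: [1.281, 1.162, -1.28]
contact_force: [-0.4, -0.6, 0.3]
opening: 0.0003
```

Emit:
move_arm --increments '[[[0.012,0,0,0],[0.008,0,0,0],[0.004,0,0,0],[0.004,0,0,0],[0.004,0,0,0],[0,0,0,0],[0,0,0,0],[0,0,0,0]]]'

```text
t: 5.52
tool_pos: [0.5516, 0.1412, 0.0765]
tool_rot: [1.28, 1.162, -1.282]
contact_force: [-5.5, 0.4, 8.4]
opening: -0.0
```

Pad contact is 8.4 N at the expected height (tips at 62.5 mm). I lift 5 mm, move beside the pad and come down on the strip.

Emit:
move_arm --increments '[[[0,0,0,0],[-0.02,0,0,0],[0,0,0.04,0],[0,0,0.04,0],[0,0,0.04,0],[0,0,0.036,0],[0.012,0,0,0],[0.008,0,0,0],[0.004,0,0,0],[0.004,0,0,0],[0,0,0,0],[0,0,0,0],[0,0,0,0]]]'

```text
t: 6.6
tool_pos: [0.548, 0.1021, 0.074]
tool_rot: [1.278, 1.161, -1.281]
contact_force: [-4.7, -3.2, 5.5]
opening: 0.0
```

```bash
python3 -c "
from h import *
rep()"
```

```text
t 6.6 fix mm [-45.7  57. ] z 74.0 zaxis yaw in fix -90.04 F [-4.74 -3.16  5.49] open 0.0
```

Emit:
move_arm --increments '[[[0,-0.002,0.02,0],[0,-0.002,0.02,0],[0,-0.002,0.02,0],[0,-0.002,0.02,0],[0,0,0.02,0],[0,0,0.02,0],[0,0,0.02,0],[0,0,0.02,0],[0,0,0.02,0],[0,0,0.02,0],[0,0,0.02,0],[0,0,0.02,0],[0,0,0,0],[0,0,0,0]]]'

```text
t: 7.77
tool_pos: [0.5407, 0.0422, 0.074]
tool_rot: [1.281, 1.16, -1.28]
contact_force: [0.1, 0.7, 6.4]
opening: 0.0002
```

```bash
python3 -c "
from h import *
rep()"
```

```text
t 7.77 fix mm [-47.2  -3.4] z 74.0 zaxis yaw in fix -90.11 F [0.08 0.69 6.35] open 0.0002
```

Emit:
move_arm --increments '[[[0,0,0.02,0],[0,0,0.02,0],[0,0,0.02,0],[0,0,0.02,0],[0,0,0.02,0],[0,0,0.02,0],[0,0,0,0],[0,0,0,0]]]'

```text
t: 8.43
tool_pos: [0.5363, 0.0124, 0.0723]
tool_rot: [1.28, 1.162, -1.283]
contact_force: [-1.1, 0.5, 0.6]
opening: 0.0
```

Emit:
move_arm --increments '[[[0,0,0.012,0],[0,0,0.012,0],[0,0,0,0],[0,0,0,0]]]'

```text
t: 8.77
tool_pos: [0.5365, 0.0069, 0.073]
tool_rot: [1.281, 1.162, -1.281]
contact_force: [-0.6, -0.1, -0.1]
opening: -0.0001
```

Emit:
move_arm --increments '[[[0,0,0.012,0],[0,0,0.012,0],[0,0,0,0],[0,0,0,0]]]'

```text
t: 9.1
tool_pos: [0.5361, 0.0009, 0.0733]
tool_rot: [1.281, 1.161, -1.281]
contact_force: [-0.1, -0.3, 0.2]
opening: -0.0002
```

```bash
python3 -c "
from h import *
rep()"
```

```text
t 9.1 fix mm [-47.8 -44.9] z 73.3 zaxis yaw in fix -90.1 F [-0.14 -0.29  0.2 ] open -0.0002
```

Support vanished at y ≈ −33, and the force is now about 0 inside the notch. That agrees with the depth map, which puts the notch at about −70 to −24. I descend to the key.

Emit:
move_arm --increments '[[[0,0,0.008,0],[0.012,0,0,0],[0.012,0,0,0],[0.012,0,0,0],[0.008,0,0,0],[0.004,0,0,0],[0,0,0,0],[0,0,0,0]]]'

```text
t: 9.77
tool_pos: [0.536, -0.0009, 0.0612]
tool_rot: [1.281, 1.161, -1.28]
contact_force: [0.2, -0.7, -0.9]
opening: 0.0002
```

Emit:
move_arm --increments '[[[0.004,0,0,0],[0.004,0,0,0],[0.004,0,0,0],[0.004,0,0,0],[0,0,0,0],[0,0,0,0]]]'

```text
t: 10.27
tool_pos: [0.5361, -0.0009, 0.0573]
tool_rot: [1.281, 1.161, -1.28]
contact_force: [-0.6, 1.5, 4.1]
opening: -0.0001
```

```bash
python3 -c "
from h import *
rep()"
```

```text
t 10.27 fix mm [-47.7 -46.7] z 57.3 zaxis yaw in fix -90.08 F [-0.55  1.51  4.07] open -0.0001
```

Emit:
move_arm --increments '[[[0.004,0,0,0],[0.004,0,0,0],[0.004,0,0,0],[0.004,0,0,0],[0,0,0,0],[0,0,0,0]]]'

```text
t: 10.77
tool_pos: [0.5362, -0.0009, 0.0549]
tool_rot: [1.28, 1.162, -1.281]
contact_force: [-6.4, 0.3, 12.6]
opening: -0.0
```

Emit:
move_arm --increments '[[[0.003,0,0,0],[0.003,0,0,0],[0,0,0,0],[0,0,0,0],[0,0,0,0]]]'

```text
t: 11.18
tool_pos: [0.5362, -0.001, 0.0548]
tool_rot: [1.28, 1.163, -1.282]
contact_force: [-11.8, 2.6, 22.6]
opening: 0.0
```

The key is on its hard stop: z no longer changes while the force climbs to 22 N. I lift straight out.

Emit:
move_arm --increments '[[[-0.01,0,0,0],[-0.02,0,0,0],[-0.04,0,0,0],[-0.06,0,0,0],[-0.08,0,0,0],[-0.1,0,0,0],[-0.1,0,0,0],[-0.1,-0.05,0,0],[-0.1,-0.1,0,0],[-0.1,-0.1,0,0],[0,-0.1,0.1,0],[0,-0.05,0.1,0],[0,0,0.1,0],[0,0,0.1,0],[0,0,0.1,0],[0,0,0.1,0],[0,0,0,0],[0,0,0,0],[0,0,0,0],[0,0,0,0]]]'

```text
t: 12.85
tool_pos: [0.4218, -0.1397, 0.2292]
tool_rot: [1.28, 1.162, -1.28]
contact_force: [0.9, 0.4, 0.8]
opening: 0.0003
```

```bash
python3 - <<'E'
from h import *
rep()
for n in("top","side"):
    im=ctrl.get_image(n);W=world(im);f=fix(W);z=W[...,2];W0=np.load(n+"_W.npy")[...,2]
    for x in(-46,-15,0,30,50):
        s=(abs(f[...,0]-x/1e3)<.006)&(abs(f[...,1]+.047)<.012)&(z>0)
        print(n,x,s.sum(),np.median(z[s])*1e3, np.median(W0[s])*1e3)
    save(im,n+"2.png")
a=cv2.imread("pics/side2.png")[100:320,80:360];cv2.imwrite("pics/s2c.png",cv2.resize(a,None,fx=2.5,fy=2.5))
E
```

```text
t 12.85 fix mm [-148.1 -195.8] z 229.2 zaxis yaw in fix -90.02 F [0.85 0.42 0.82] open 0.0003
top -46 26 42.38463933279413 49.0757640874776
top -15 30 70.08146128940884 55.16283164780067
top 0 28 67.7518331189344 54.22182037445389
top 30 32 62.71268547611753 55.26350781368272
top 50 26 57.62626085685574 56.78299771652484
side -46 15 42.004906201988156 48.43587387422809
side -15 24 71.5117938648864 55.43680075889201
side 0 27 67.97027477171713 55.55263874306837
side 30 17 62.73026232677037 56.032486777071846
side 50 16 58.01290673957682 55.51379815347002
```

View pics/s2c.png

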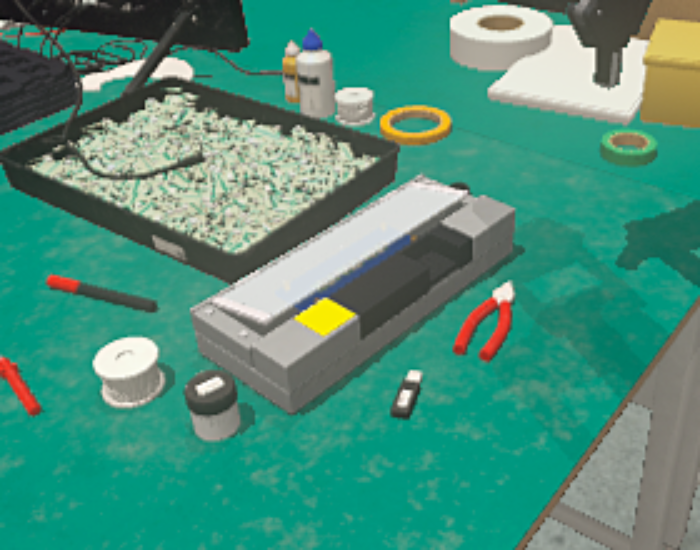

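The cover's front edge is raised (crop ≈(265,320) to (465,195)), and the loose things are where they were. The arm hangs clear at the upper right.

```bash
python3 -c "
from h import *
print(ctrl.finish_job())"
```

```text
the job is handed in; nothing more can be done
None
```

The key in the notch is fully down, the cover stands ajar, and I handed the job in at about 13 s of the 51 s allowed. The hand-in gives no verdict.

- **Pad:** I touched the yellow pad with the shut fingertips at about 8 N, at the expected height.
- **Feeling along:** I came down beside the pad and slid right along the dark strip at about 6 N. The support was gone by about 33 mm right of the edge point. The depth images had already put the notch about 47 mm to the right, so the slide confirmed a place I already expected.
- **Key:** I pressed it about 47 mm right of the edge point until it stopped moving while the force rose to 22 N. Then I lifted straight out and moved away.

Last checks:
- **Key and cover:** Depth put the key about 6.5 mm lower than at the start, within the roughly 2 mm calibration. The cover's front was raised about 15 mm, an angle of about 0.21 rad.
- **Robot:** The arm was clear of everything, with forces near zero.
- **Loose things:** Those visible in the last side picture looked unmoved. I did not measure their positions again, and the red cap and loupe, on the far side of the fixture, were not checked.

No check failed or disagreed.

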